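Reset the blue bin's opening stop and lock it again

ROBOT

A 6-joint arm with a two-finger parallel gripper is mounted at the origin on the work surface. World frame = base frame: x ahead of the robot, y to its left, z up, the work surface at z = 0. Lengths are in m, angles in degrees, forces in N, time in s.
With the tool pointing down it reaches from about 0.3 to 0.75 m from the base axis. Payload 8.5 kg.
Tool frame: the origin (TCP) lies at the very end of the fingers, on their centre line; the grasp point (between the pads) lies 19 mm behind it; z points along the fingers, y is the line along which they close (so a half turn about z gives the same grasp; the last joint's range is limited). The gripper opens to 85 mm and grips with 20 to 120 N. Pads are 22 mm wide; open, the fingers measure 114 mm over their backs; the gripper's body (76 mm by 85 mm) begins 54 mm behind the grasp point. The pads swing forward as they close: fully open they stand 13 mm farther back than shut.
Start: joints at [62.263, 21.807, 74.336, -0, 83.858, -12.336], TCP at [0.146, 0.53, 0.231] pointing down, gripper open.
Joint ranges: [-178.18, 178.18], [-50.72, 133.34], [12.68, 142.11], [-81.47, 261.47], [9.98, 163.14], [-165.26, 165.26]. Speed limits (degrees/s): [136.94, 136.94, 180, 180, 180, 180].

INTERFACE

Orientations are given as a 3x3 rotation matrix whose columns are the frame's x, y, z axes.
In Python, from rig import env, optics, spotter gives the robot as it stands.
- The arm moves only by the shell command python3 -m crank 'ROWS' [FORCE]. ROWS is JSON, one flat list of numbers, 5 for each row, row after row: the finger opening in cm, from 0 to 8.54, then the shift along the tool's x, y, z in cm, then the turn about the tool's z in rad. A call has exactly 8 rows; each row shifts and turns the commanded pose from where the row before left it, along the tool's axes as they then stand; what a row does not reach is not made up. A row lasts 1/12 s, in which the tool goes at most 41.7 mm and 7.16 degrees, less where a joint would pass 70% of its speed; a pose out of reach is approached as far as the arm can. A call is refused whole if a number of a shift passes 4.17 or a number of a turn 0.125, either way. A call with a gripper value outside its range is refused whole. The fingers move at their own pace and stop on an object; FORCE is the grip in N (left out, the last holds). Time passes only in rows, so rows that do not move let the fingers close, or fill a call up. It gives the time, the measured TCP pose, the force, the opening and the grip force at its end, in the units of the state.
- env.observe(): the state, without advancing time (a new reading comes with each control period).
- optics.get_image(name): name is "side" or "top"; returns a dict with "color" (480x640x3 uint8, red, green, blue), "intrinsics" (3x3 intrinsics, pixels), "pose" (4x4, takes a point from camera to world coordinates). Camera axes: x right, y up, looking along -z (the intrinsics and any distortion apply to the point x, -y, -z); pixel columns grow to the right and rows downward; lengths in m; the calibration is good to about 2 mm. A picture is of the moment at which its call begins. There is no depth.
- env.close_job(): hands the job in; it is judged then, once.
Trained networks look in a picture, given as the dict that the camera call returned (one of the last four; its "shot" number tells which), for a name from the list of things; names that differ only in an ending like _2 or _b are one class to them, and where a whole thing is asked for, a point or a joint stands for the part that bears it (a point fixed in the world has none). Each returns a list of dicts, best first, with "score" (0 to 1); they miss things now and then, are a little off and sometimes report something else, mostly with a low value. They report only what shows in the picture. A call takes as long as a camera call.
- spotter.look_for(picture, query): "at" ([column, row] as shares, 0 to 1, of the picture: columns of its width, rows of its height, amid what is visible of it).
The state is a dict: "time_s": time; "q": joint angles; "qvel": joint speeds; "joint_efforts": joint torques, N m; "position": TCP position; "tool_rot": TCP orientation; "ft_force": force on the tool from outside, world axes, zero at the start; "wrist_torque": the same for the moment, N m; "grip_width": finger opening in m; "gripper_force": force on a finger pad.
Only numpy, scipy, OpenCV 4.12 (cv2) and the standard library are available. Lean on these libraries where they do the work, as an engineer would, in place of code of your own. Each camera call takes 0.05 s, during which the arm holds its last target. There are 200 camera calls.

TASK

On top of the media rack, the tilt-out bin with the blue front and blue knob opens to the wrong width. Swing its jam nut's lever fully anticlockwise to loosen it, then turn the blue adjuster knob anticlockwise until the yellow end of its grip points at the red mark on the dial, and finally swing the lever fully back clockwise so the nut is tight again, with the knob still on the mark and your hand off it.

Things in the scene. Friction and masses are not known exactly. Their poses are not given: they have to be found in the camera images.
- blue_grip (a point): Centre of the blue knob's grip, on the vertical axis shared with the jam nut, 154 mm above the rack top. Upright bar 50 mm long, 13 thick, 36 tall (top 166 above the rack), on a 50 mm blue disc. Local x: along the bar to its yellow end; z up. On a fixed grey bin module 200x180x100 mm tall with blue front; a like green one stands beside it, in either order, and is not to be set.
- blue_knob (a joint): Angle of the blue knob (rad), anticlockwise from above positive, range -1.6 to 0.9. 0: the yellow end points at the red mark on the white dial; it starts 0.6 to 1.2 rad clockwise of it (negative). Stays where it is left; turning takes about 0.04 N m.
- blue_post (a point): On the axis of the upright black post ending the blue bin's jam-nut lever, 154 mm above the rack top, 85 mm from the knob's axis. Round post, diameter 14 mm, top 174 mm above the rack, on a flat steel lever (top 114 mm) from a brass hex nut under the knob. When tight it is opposite the red mark; it swings about the knob's axis. Local x: towards that axis; z up.
- blue_nut (a joint): Angle of the blue bin's jam nut and lever (rad), anticlockwise from above positive (loosening). 0: tight, against its stop; 0.85: fully loose, against its other stop. It starts tight (0 to 0.06). It stays where it is left; turning takes about 0.12 N m, that is 1.5 N at the post.

How it is judged (in metres and radians):
On the way, in this order (a step that is already met when the one before it is completed fails the run):
1. the blue bin's jam nut is loosened (lever more than 0.6 rad anticlockwise) while the knob is still off the mark (value of joint blue_nut above 0.6 rad and value of joint blue_knob below -0.4 rad), for 0.1 s.
2. with the nut still loose, the knob is on the mark within 0.2 rad and still (value of joint blue_nut above 0.4 rad and value of joint blue_knob between -0.2 and 0.2 rad and velocity of joint blue_knob between -0.1 and 0.1 rad/s), for 0.2 s.
At the end, for the whole second after the job is handed in: The blue bin's jam nut is tight again (lever within 0.17 rad of its tight stop), the blue knob's yellow end points at the red mark within 0.2 rad, and both are at rest (value of joint blue_nut below 0.17 rad and value of joint blue_knob between -0.2 and 0.2 rad and velocity of joint blue_nut between -0.05 and 0.05 rad/s and velocity of joint blue_knob between -0.05 and 0.05 rad/s); the robot touches nothing.
It also fails if it takes over 64 s, if anything falls off the work surface, if the arm or the gripper's body presses on something with over 40 N, if the wrist force passes 120 N, or if a joint passes its speed limit or range.

## Working session

There is one attempt and no reset: what is moved stays moved. The work goes in short steps, Python scripts to look and compute and a shell command to move; the robot and the scene stay as the last step left them, time stands still between calls to the robot, and variables do not carry over. Pictures are saved under pics/ and viewed, at most 10 in all, crops included, and the job is handed in when it is done.

```bash
ls; mkdir -p pics; python3 - <<'E'
from rig import env, optics, spotter
import cv2, numpy as np
s=env.observe(); print(s['time_s'],s['position'],np.round(s['tool_rot'],3).tolist())
for n in ['side','top']:
    p=optics.get_image(n); cv2.imwrite(f'pics/{n}0.png',p['color'][:,:,::-1])
    print(n,p['intrinsics'],np.round(p['pose'],4).tolist(),[k for k in p])
    for q in ['blue_grip','blue_post','blue_knob','blue_nut']:
        print(q,[(round(d['score'],2),(d['at'][0]*640).__round__(1),round(d['at'][1]*480,1)) for d in spotter.look_for(p,q)][:3])
E
```

```text
pics
0.0 [0.14591632 0.52998665 0.23069938] [[-0.964, 0.266, -0.001], [0.266, 0.964, -0.001], [0.0, -0.001, -1.0]]
side [[538.85536406   0.         310.11761788]
 [  0.         538.85536406 234.75098648]
 [  0.           0.           1.        ]] [[-0.9879, 0.0927, -0.1245, 0.4358], [-0.154, -0.4873, 0.8596, 0.6633], [0.0191, 0.8683, 0.4957, 0.5597], [0.0, 0.0, 0.0, 1.0]] ['color', 'intrinsics', 'pose', 'shot']
blue_grip [(0.7, 232.0, 312.9)]
blue_post [(0.57, 285.9, 332.6), (0.5, 233.1, 311.7)]
blue_knob [(0.83, 234.1, 312.1)]
blue_nut [(0.83, 281.3, 331.8)]
top [[484.47775248   0.         322.00200417]
 [  0.         484.47775248 248.25959342]
 [  0.           0.           1.        ]] [[-0.0195, 0.997, -0.0751, 0.4768], [-0.9995, -0.0176, 0.0258, -0.0216], [0.0244, 0.0756, 0.9968, 0.9285], [0.0, 0.0, 0.0, 1.0]] ['color', 'intrinsics', 'pose', 'shot']
blue_grip [(0.59, 214.6, 210.2)]
blue_post [(0.67, 208.3, 247.9)]
blue_knob [(0.67, 214.5, 211.2)]
blue_nut [(0.86, 212.3, 249.7)]
```

View pics/side0.png

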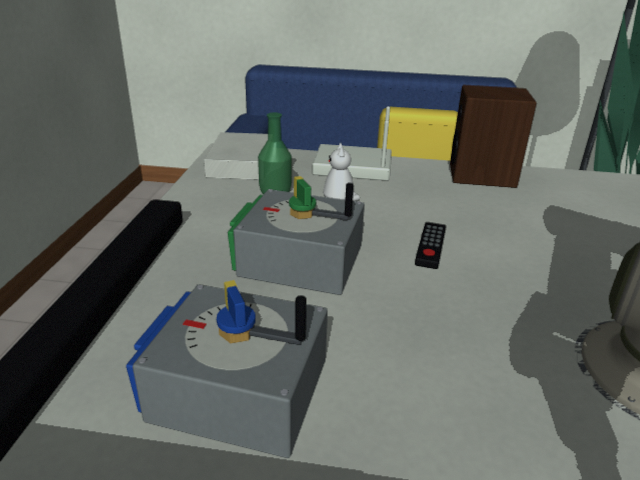

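View pics/top0.png

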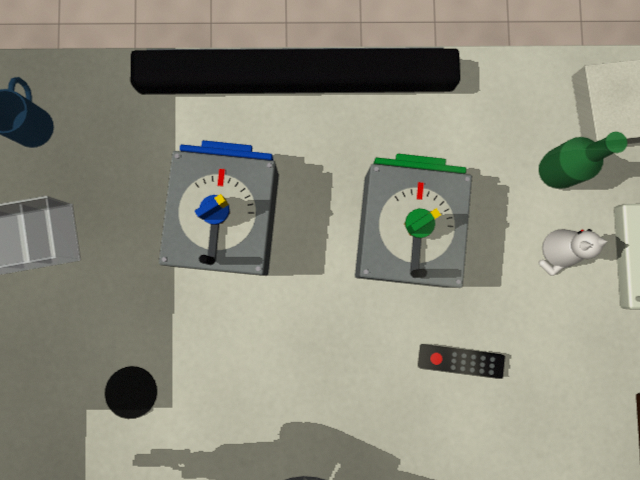

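The side view shows the blue bin in front, with its knob at about (234,310), the post from top (301,300) to foot (299,338), and the red mark at (195,324). The top view shows the blue knob at (212,209), its yellow end at (221,200), the red mark at (221,177) and the post top at (207,260).

```bash
cat > h.py <<'E'
import numpy as np
from rig import env, optics, spotter
def ray(p,u,v):
    K=p['intrinsics'];T=p['pose']
    d=np.array([(u-K[0,2])/K[0,0],-(v-K[1,2])/K[1,1],-1.]);return T[:3,3],T[:3,:3]@d
def onz(p,u,v,z):
    o,d=ray(p,u,v);return o+d*(z-o[2])/d[2]
def proj(p,X):
    T=p['pose'];c=T[:3,:3].T@(np.asarray(X)-T[:3,3]);K=p['intrinsics']
    return [K[0,0]*c[0]/-c[2]+K[0,2],K[1,1]*-c[1]/-c[2]+K[1,2]]
E
python3 - <<'E'
from h import *
import cv2
t=optics.get_image('top');s=optics.get_image('side')
for n,p,u,v,z in [('red t',t,221,177,.102),('red s',s,195,324,.102),('post t',t,207,260,.174),('post s',s,301,300,.174),('disc s',s,236,321,.13),('grip t',t,213,209,.154),('grip s',s,234,308,.154),('yel t',t,221,200,.166)]: print(n,onz(p,u,v,z).round(4))
for n,p in (('t',t),('s',s)):
    c=p['color']; h=cv2.cvtColor(c,cv2.COLOR_RGB2HSV)
    x0,y0,w,hh=(160,130,120,150) if n=='t' else (120,270,220,180)
    cv2.imwrite(f'pics/c{n}.png',cv2.resize(c[y0:y0+hh,x0:x0+w,::-1],None,fx=4 if n=='t' else 3,fy=4 if n=='t' else 3,interpolation=cv2.INTER_CUBIC))
    H=h[y0:y0+hh,x0:x0+w]
    m={'red':((H[...,0]<6)|(H[...,0]>174))&(H[...,1]>150)&(H[...,2]>100),'yel':(abs(H[...,0].astype(int)-25)<5)&(H[...,1]>170)&(H[...,2]>120)}
    for k,mm in m.items():
        y,x=np.nonzero(mm);print(n,k,len(x),x.mean()+x0,y.mean()+y0,x.min()+x0,x.max()+x0,y.min()+y0,y.max()+y0)
E
```

```text
red t [0.6652 0.1286 0.102 ]
red s [0.6635 0.1327 0.102 ]
post t [0.5185 0.1376 0.174 ]
post s [0.5192 0.1513 0.174 ]
disc s [0.6013 0.1505 0.13  ]
grip t [0.6014 0.1321 0.154 ]
grip s [0.6013 0.1554 0.154 ]
yel t [0.6136 0.1171 0.166 ]
t red 93 220.74193548387098 176.70967741935485 218 224 169 185
t yel 63 219.6984126984127 198.84126984126982 215 224 194 204
s red 105 193.78095238095239 323.6952380952381 183 205 320 327<stdin>:12: RuntimeWarning: Mean of empty slice.
  ret = ret.dtype.type(ret / rcount)
Traceback (most recent call last):
ValueError: zero-size array to reduction operation minimum which has no identity
```

View pics/ct.png

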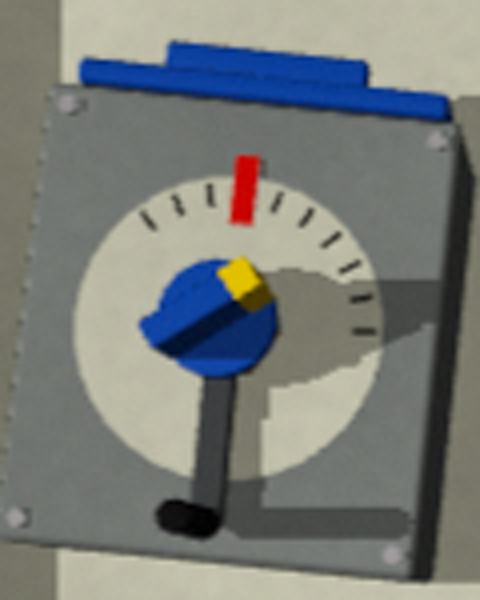

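The crop puts the disc centre at about (214.5,209.5), the post top at (203,259) and its foot at about (211,260). My first pick for the post was therefore at mid-post. I'll triangulate next.

```bash
python3 - <<'E'
from h import *
import cv2
s=optics.get_image('side');c=s['color'];cv2.imwrite('pics/cs.png',cv2.resize(c[270:400,150:340,::-1],None,fx=4,fy=4,interpolation=cv2.INTER_CUBIC))
E
```

```text
(no output)
```

View pics/cs.png

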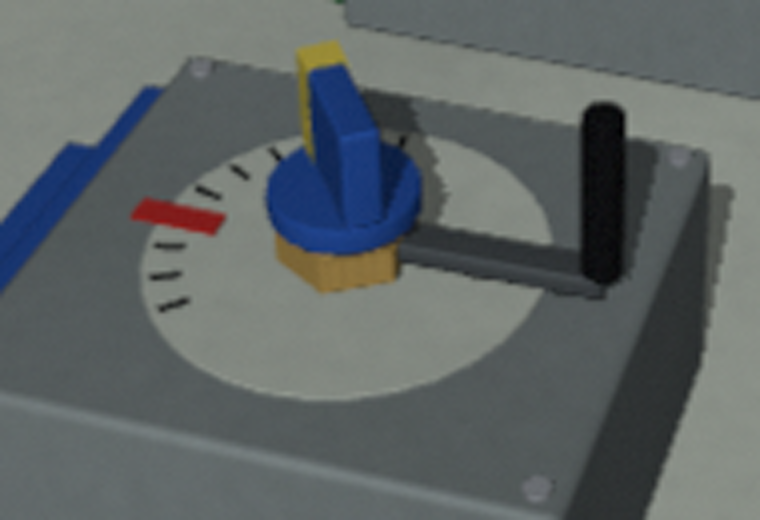

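```bash
python3 - <<'E'
from h import *
t=optics.get_image('top');s=optics.get_image('side')
def tri(a,b):
    (o1,d1),(o2,d2)=ray(t,*a),ray(s,*b)
    k=np.linalg.lstsq(np.c_[d1,-d2],o2-o1,rcond=None)[0]
    A,B=o1+k[0]*d1,o2+k[1]*d2;return ((A+B)/2).round(4),np.linalg.norm(A-B).round(4)
for n,a,b,z in [('posttop',(203,259),(300.75,298),.174),('foot',(211.75,260.5),(300,338.75),.114),('disc',(214.5,209.5),(235.75,317.5),.13),('dial',(217.5,212),(236.25,336),.1),('red',(220.7,176.7),(193.8,323.7),.1)]:
    print(n,*tri(a,b),onz(t,*a,z).round(4),onz(s,*b,z).round(4))
E
```

```text
posttop [0.5205 0.1443 0.1717] 0.0003 [0.5202 0.1437 0.174 ] [0.5202 0.1474 0.174 ]
foot [0.5211 0.1436 0.1075] 0.0002 [0.5209 0.1423 0.114 ] [0.5198 0.1511 0.114 ]
disc [0.6058 0.1358 0.1233] 0.0007 [0.6044 0.1344 0.13  ] [0.6035 0.1439 0.13  ]
dial [0.6063 0.1365 0.0932] 0.001 [0.6048 0.1351 0.1   ] [0.6043 0.1442 0.1   ]
red [0.6664 0.1296 0.0995] 0.0002 [0.6661 0.1294 0.1   ] [0.6663 0.1301 0.1   ]
```

```bash
A='[4,-2.9,-1.7,0,0, 4,-2.9,-1.7,0,0, 4,-2.9,-1.7,0,0, 4,-2.9,-1.7,0,0, 4,-2.9,-1.7,0,0, 4,-2.9,-1.7,0,0, 4,-2.9,-1.7,0,0, 4,-2.9,-1.7,0,0]'
python3 -m crank '[4,-2.9,-1.7,0,0, 4,-2.9,-1.7,0,0, 4,-2.9,-1.7,0,0, 4,-2.9,-1.7,0,0, 4,-2.9,-1.7,0,0, 4,-2.9,-1.7,0,0, 4,-2.9,-1.7,0,0, 4,-2.9,-1.7,0,0]' 25
python3 -m crank '[4,-2.9,-1.7,0,0, 4,-2.9,-1.7,0,0, 4,-2.9,-1.7,0,0, 4,-2.9,-1.7,0,0, 4,-2.9,-1.7,0,0, 4,-2.9,-1.7,0,0, 4,0,0,0,-0.085, 4,0,0,0,-0.085]'
```

```text
time_s: 1.42
position: [0.3345, 0.3362, 0.2315]
tool_rot: [[-0.964, 0.265, 0.0], [0.265, 0.964, 0.0], [-0.0, 0.0, -1.0]]
ft_force: [0.4, -0.3, -0.7]
grip_width: 0.0402
gripper_force: 0.0
time_s: 2.08
position: [0.4754, 0.1915, 0.231]
tool_rot: [[-0.995, 0.098, -0.0], [0.098, 0.995, -0.0], [0.0, -0.0, -1.0]]
ft_force: [-0.5, 0.6, 0.6]
grip_width: 0.0396
gripper_force: 0.0
```

```bash
python3 -m crank '[4,-2.5,-2.15,0,0, 4,-2.5,-2.15,0,0, 4,0,0,2,0, 4,0,0,1,0, 4,0,0,0,0, 4,0,0,0,0, 4,0,0,0,0, 4,0,0,0,0]'
python3 - <<'E'
from h import *
import cv2
t=optics.get_image('top')
o=env.observe();print(o['position'])
s=optics.get_image('side');c=s['color'];cv2.imwrite('pics/s1.png',cv2.resize(c[200:400,130:380,::-1],None,fx=3,fy=3,interpolation=cv2.INTER_CUBIC))
E
```

```text
time_s: 2.75
position: [0.52, 0.1455, 0.2023]
tool_rot: [[-0.995, 0.098, 0.002], [0.098, 0.995, 0.0], [-0.002, 0.0, -1.0]]
ft_force: [-0.2, -0.2, -0.2]
grip_width: 0.0399
gripper_force: 0.0
[0.51998041 0.14552171 0.20222302]
```

View pics/s1.png

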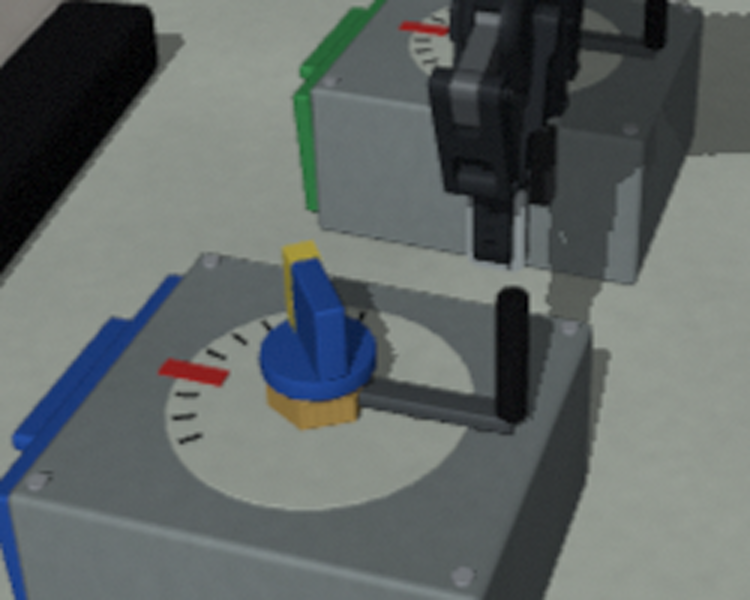

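The fingers (tips at about (500,262) in the crop) hang directly above the post top at (512,292). Next I descend and close.

```bash
python3 -m crank '[4,0,0,2,0, 4,0,0,2,0, 4,0,0,2,0, 4,0,0,0.3,0, 0,0,0,0,0, 0,0,0,0,0, 0,0,0,0,0, 0,0,0,0,0]' 25; python3 -m crank '[0,0,0,0,0, 0,0,0,0,0, 0,0,0,0,0, 0,0,0,0,0, 0,0,0,0,0, 0,0,0,0,0, 0,0,0,0,0, 0,0,0,0,0]'
```

```text
time_s: 3.52
position: [0.5203, 0.1454, 0.1395]
tool_rot: [[-0.995, 0.098, 0.002], [0.098, 0.995, 0.0], [-0.002, 0.0, -1.0]]
ft_force: [-0.6, 1.2, 1.8]
grip_width: 0.0137
gripper_force: 25.0
time_s: 4.18
position: [0.5203, 0.1454, 0.1394]
tool_rot: [[-0.995, 0.099, 0.002], [0.099, 0.995, 0.0], [-0.002, 0.001, -1.0]]
ft_force: [-0.4, 1.3, 6.6]
grip_width: 0.0133
gripper_force: 25.4
```

```bash
python3 -m crank '[0,0,-0.43,0,-0.05, 0,0,-0.43,0,-0.05, 0,0,-0.43,0,-0.05, 0,0,-0.43,0,-0.05, 0,0,-0.43,0,-0.05, 0,0,-0.43,0,-0.05, 0,0,-0.43,0,-0.05, 0,0,-0.43,0,-0.05]'; python3 -m crank '[0,0,-0.43,0,-0.05, 0,0,-0.43,0,-0.05, 0,0,-0.43,0,-0.05, 0,0,-0.43,0,-0.05, 0,0,-0.43,0,-0.05, 0,0,-0.43,0,-0.05, 0,0,0,0,0, 0,0,0,0,0]'
```

```text
time_s: 4.85
position: [0.5244, 0.1115, 0.1395]
tool_rot: [[-0.954, -0.299, 0.006], [-0.299, 0.954, 0.001], [-0.006, -0.0, -1.0]]
ft_force: [6.8, 4.4, 1.1]
grip_width: 0.0135
gripper_force: 25.1
time_s: 5.52
position: [0.5361, 0.0888, 0.1394]
tool_rot: [[-0.825, -0.566, 0.008], [-0.566, 0.825, 0.003], [-0.008, -0.003, -1.0]]
ft_force: [11.9, 8.1, -1.8]
grip_width: 0.0133
gripper_force: 24.9
```

```bash
python3 -m crank '[0,-0.05,-0.43,0,-0.05, 0,-0.05,-0.43,0,-0.05, 0,-0.05,-0.3,0,-0.03, 0,0,0,0,0, 0,0,0,0,0, 0,0,0,0,0, 3,0,0,0,0, 3,0,0,0,0]';  python3 -m crank '[4,0,0,0,0, 4,0,0,0,0, 4,0,0,-2,0, 4,0,0,-2.5,0, 4,0,0,-2.5,0, 4,0,0,0,0, 4,0,0,0,0, 4,0,0,0,0]'
python3 - <<'E'
from h import *
import cv2
t=optics.get_image('top');c=t['color'];cv2.imwrite('pics/t2.png',cv2.resize(c[130:280,150:290,::-1],None,fx=4,fy=4,interpolation=cv2.INTER_CUBIC))
E
```

```text
time_s: 6.18
position: [0.5412, 0.0794, 0.1385]
tool_rot: [[-0.744, -0.668, 0.0], [-0.668, 0.744, -0.0], [0.0, -0.0, -1.0]]
ft_force: [-1.5, -0.6, 0.2]
grip_width: 0.03
gripper_force: 0.0
time_s: 6.85
position: [0.5408, 0.0793, 0.2075]
tool_rot: [[-0.745, -0.668, -0.001], [-0.668, 0.745, -0.0], [0.001, 0.001, -1.0]]
ft_force: [-0.1, -0.5, -0.0]
grip_width: 0.0399
gripper_force: 0.0
```

View pics/t2.png

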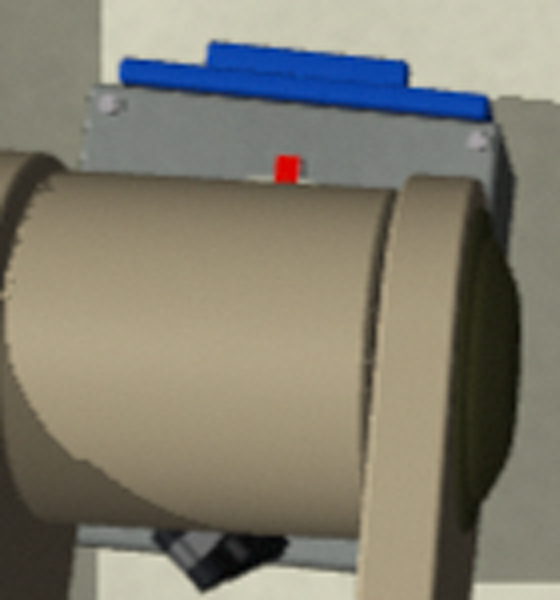

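The top view is blocked by the arm; only the red mark shows, at (287,170) in the crop. The TCP geometry puts the lever at about 0.82 rad. Next I move over the knob and turn to match the bar.

```bash
python3 -m crank '[4.5,-2.85,0,0,0, 4.5,-2.85,0,0,0, 4.5,-2.85,0,0,0, 4.5,0,0,0,0.116, 4.5,0,0,0,0.116, 4.5,0,0,0,0.116, 4.5,0,0,0,0.116, 4.5,0,0,0,0.116]';  python3 -m crank '[4.5,0,0,0,0.116, 4.5,0,0,0,0.116, 4.5,0,0,0,0.116, 4.5,0,0,0,0.116, 4.5,0,0,0,0.116, 4.5,0,0,0,0.116, 4.5,0,0,0,0.116, 4.5,0,0,0,0.116]'; python3 -m crank '[4.5,0,0,0,0.116, 4.5,0,0,0,0.116, 4.5,0,0,0,0, 4.5,0,0,0,0, 4.5,0,0,0,0, 4.5,0,0,0,0, 4.5,0,0,0,0, 4.5,0,0,0,0]'
python3 - <<'E'
from h import *
import cv2
s=optics.get_image('side');c=s['color'];cv2.imwrite('pics/s3.png',cv2.resize(c[200:400,130:380,::-1],None,fx=3,fy=3,interpolation=cv2.INTER_CUBIC))
# axis overlay numbers: post & knob expected pixels in crop
for X in [(.605,.136,.166),(.541,.079,.174),env.observe()['position']]: 
    u,v=proj(s,X);print(X,(u-130)*3,(v-200)*3)
E
```

```text
time_s: 7.57
position: [0.6045, 0.1364, 0.2067]
tool_rot: [[-0.989, -0.145, -0.003], [-0.145, 0.989, -0.0], [0.003, 0.0, -1.0]]
ft_force: [-0.4, -0.1, 0.5]
grip_width: 0.0451
gripper_force: 0.0
time_s: 8.23
position: [0.6045, 0.1364, 0.2068]
tool_rot: [[-0.709, 0.705, -0.003], [0.705, 0.709, -0.0], [0.002, -0.002, -1.0]]
ft_force: [-0.7, 0.4, -0.3]
grip_width: 0.0451
gripper_force: 0.0
time_s: 8.9
position: [0.6048, 0.1365, 0.2082]
tool_rot: [[-0.534, 0.846, -0.0], [0.846, 0.534, -0.0], [0.0, -0.0, -1.0]]
ft_force: [-1.0, -0.4, 1.1]
grip_width: 0.0448
gripper_force: 0.0
(0.605, 0.136, 0.166) 314.7385368288398 271.4686594589612
(0.541, 0.079, 0.174) 491.6714023748054 196.83152681034574
[0.60480816 0.1365023  0.20832401] 309.5688762620659 185.9780521853732
```

View pics/s3.png

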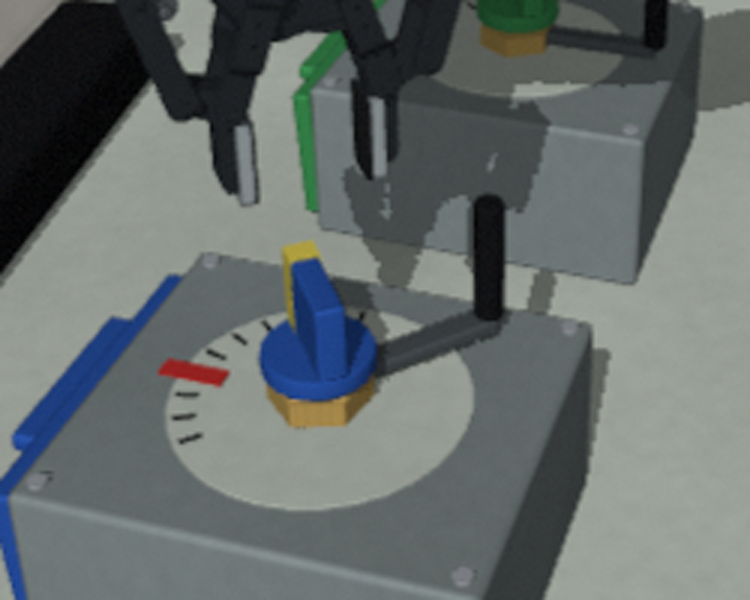

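The lever has swung (post top at (488,200), as predicted) and the knob has not moved. The fingers at (245,200) and (375,175) straddle the bar. I descend and grip.

```bash
python3 -m crank '[4.5,0,0,2,0, 4.5,0,0,2,0, 4.5,0,0,2,0, 4.5,0,0,0.9,0, 4.5,0,0,0,0, 0,0,0,0,0, 0,0,0,0,0, 0,0,0,0,0]' 25; python3 -m crank '[0,0,0,0,0, 0,0,0,0,0, 0,0,0,0,0, 0,0,0,0,0, 0,0,0,0,0, 0,0,0,0,0, 0,0,0,0,0, 0,0,0,0,0]'
```

```text
time_s: 9.62
position: [0.6056, 0.1366, 0.1408]
tool_rot: [[-0.533, 0.846, 0.003], [0.846, 0.533, 0.0], [-0.001, 0.003, -1.0]]
ft_force: [-0.1, 2.0, -1.8]
grip_width: 0.0125
gripper_force: 29.3
time_s: 10.28
position: [0.6056, 0.1366, 0.1408]
tool_rot: [[-0.533, 0.846, 0.003], [0.846, 0.533, 0.0], [-0.002, 0.003, -1.0]]
ft_force: [2.1, 0.8, 6.8]
grip_width: 0.0127
gripper_force: 30.3
```

```bash
python3 -m crank '[0,0,0,0,-0.09, 0,0,0,0,-0.09, 0,0,0,0,-0.09, 0,0,0,0,-0.09, 0,0,0,0,-0.09, 0,0,0,0,-0.09, 0,0,0,0,-0.09, 0,0,0,0,-0.09]'; python3 -m crank '[0,0,0,0,-0.09, 0,0,0,0,-0.09, 0,0,0,0,0, 0,0,0,0,0, 0,0,0,0,0, 0,0,0,0,0, 0,0,0,0,0, 0,0,0,0,0]'; python3 -m crank '[4.5,0,0,0,0, 4.5,0,0,0,0, 4.5,0,0,0,0, 4.5,0,0,0,0, 4.5,0,0,0,0, 4.5,0,0,-2,0, 4.5,0,0,-2.5,0, 4.5,0,0,-2.5,0]'
python3 - <<'E'
from h import *
import cv2
s=optics.get_image('side');c=s['color'];cv2.imwrite('pics/s4.png',cv2.resize(c[200:400,130:380,::-1],None,fx=3,fy=3,interpolation=cv2.INTER_CUBIC))
print(env.observe()['position'])
E
```

```text
time_s: 10.95
position: [0.6064, 0.1377, 0.1408]
tool_rot: [[-0.96, 0.28, 0.006], [0.28, 0.96, 0.003], [-0.005, 0.004, -1.0]]
ft_force: [5.0, 7.2, 3.1]
grip_width: 0.0123
gripper_force: 30.0
time_s: 11.62
position: [0.6065, 0.1381, 0.1408]
tool_rot: [[-0.994, 0.108, 0.006], [0.108, 0.994, 0.003], [-0.006, 0.004, -1.0]]
ft_force: [7.3, 7.8, 3.7]
grip_width: 0.0124
gripper_force: 29.9
time_s: 12.28
position: [0.6045, 0.1363, 0.2098]
tool_rot: [[-0.994, 0.109, -0.002], [0.109, 0.994, -0.0], [0.002, -0.0, -1.0]]
ft_force: [-0.1, 0.4, 0.3]
grip_width: 0.0452
gripper_force: 0.0
[0.60624438 0.13646157 0.21563297]
```

View pics/s4.png

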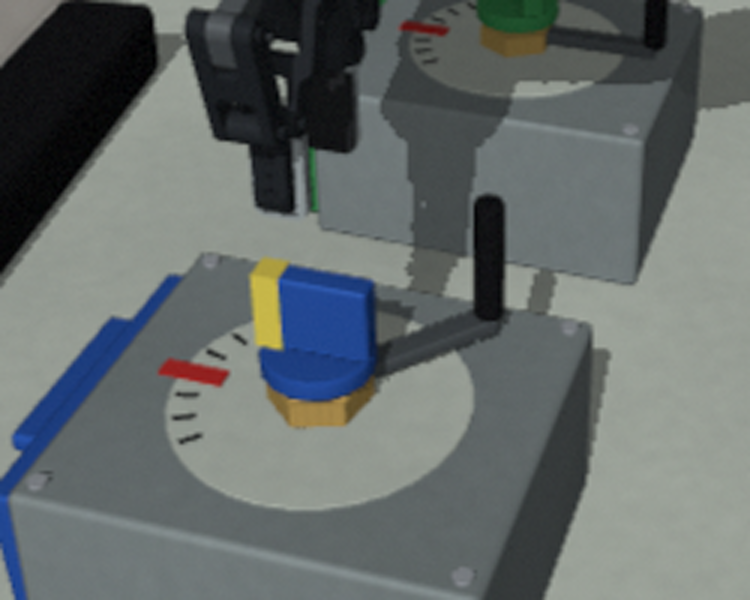

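The blue bar's yellow end now points at the red mark: its top edge from (282,268) to (375,283) runs parallel to the mark. The lever is still loose. Next I go back to the post.

```bash
python3 -m crank '[4,0,0,0,-0.105, 4,0,0,0,-0.105, 4,0,0,0,-0.105, 4,0,0,0,-0.105, 4,0,0,0,-0.105, 4,0,0,0,-0.105, 4,0,0,0,-0.105, 4,0,0,0,-0.105]'; python3 -m crank '[4,2.9,0,0,0, 4,2.9,0,0,0, 4,2.9,0,0,0, 4,0,0,0,0, 4,0,0,0,0, 4,0,0,0,0, 4,0,0,0,0, 4,0,0,0,0]'
```

```text
time_s: 13.0
position: [0.6047, 0.1364, 0.2091]
tool_rot: [[-0.741, -0.672, -0.0], [-0.672, 0.741, -0.0], [0.0, 0.0, -1.0]]
ft_force: [0.1, 0.7, -0.7]
grip_width: 0.0398
gripper_force: 0.0
time_s: 13.67
position: [0.5405, 0.0789, 0.2091]
tool_rot: [[-0.744, -0.668, -0.0], [-0.668, 0.744, 0.0], [0.0, 0.0, -1.0]]
ft_force: [0.0, 1.1, -0.8]
grip_width: 0.0401
gripper_force: 0.0
```

```bash
python3 -m crank '[4,0,0,2,0, 4,0,0,2,0, 4,0,0,2,0, 4,0,0,1,0, 4,0,0,0,0, 0,0,0,0,0, 0,0,0,0,0, 0,0,0,0,0]' 25; python3 -m crank '[0,0,0,0,0, 0,0,0,0,0, 0,0,0,0,0, 0,0,0,0,0, 0,-0.01,0.43,0,0.05, 0,-0.01,0.43,0,0.05, 0,-0.01,0.43,0,0.05, 0,-0.01,0.43,0,0.05]'; python3 -m crank '[0,-0.01,0.43,0,0.05, 0,-0.01,0.43,0,0.05, 0,-0.01,0.43,0,0.05, 0,-0.01,0.43,0,0.05, 0,-0.01,0.43,0,0.05, 0,-0.01,0.43,0,0.05, 0,-0.01,0.43,0,0.05, 0,-0.01,0.43,0,0.05]'; python3 -m crank '[0,-0.01,0.43,0,0.05, 0,-0.01,0.43,0,0.05, 0,-0.01,0.43,0,0.05, 0,-0.01,0.43,0,0.05, 0,0,0,0,0, 0,0,0,0,0, 0,0,0,0,0, 0,0,0,0,0]'
```

```text
time_s: 14.33
position: [0.5396, 0.0797, 0.1404]
tool_rot: [[-0.744, -0.668, -0.0], [-0.668, 0.744, 0.002], [-0.001, 0.002, -1.0]]
ft_force: [-4.9, 6.2, 1.0]
grip_width: 0.013
gripper_force: 25.0
time_s: 15.0
position: [0.5301, 0.0924, 0.1405]
tool_rot: [[-0.863, -0.505, 0.002], [-0.505, 0.863, -0.0], [-0.001, -0.001, -1.0]]
ft_force: [-0.5, -0.3, 0.3]
grip_width: 0.0131
gripper_force: 25.0
time_s: 15.67
position: [0.5181, 0.1248, 0.1405]
tool_rot: [[-0.992, -0.129, -0.0], [-0.129, 0.992, -0.0], [0.0, -0.0, -1.0]]
ft_force: [-5.8, -0.1, 3.3]
grip_width: 0.0132
gripper_force: 25.2
time_s: 16.33
position: [0.5171, 0.1425, 0.1405]
tool_rot: [[-0.998, 0.068, -0.001], [0.068, 0.998, 0.001], [0.001, 0.001, -1.0]]
ft_force: [-7.8, 3.2, 4.1]
grip_width: 0.0132
gripper_force: 25.4
```

```bash
python3 -m crank '[0,0,0.4,0,0.03, 0,0,0,0,0, 0,0,0,0,0, 0,0,0,0,0, 3.5,0,0,0,0, 3.5,0,0,0,0, 3.5,0,0,0,0, 3.5,0,0,0,0]'; python3 -m crank '[4,0,0,-2,0, 4,0,0,-2.5,0, 4,0,0,-2.5,0, 4,3,0,0,0, 4,3,0,0,0, 4,3,0,0,0, 4,3,0,0,0, 4,0,0,0,0]'; python3 -m crank '[4,3,0,0,0, 4,3,0,0,0, 4,0,0,0,0, 4,0,0,0,0, 4,0,0,0,0, 4,0,0,0,0, 4,0,0,0,0, 4,0,0,0,0]'
python3 - <<'E'
from h import *
import cv2
s=optics.get_image('side')['color'];t=optics.get_image('top')['color']
a=cv2.resize(s[260:380,150:340,::-1],None,fx=2.1,fy=2.1);b=cv2.resize(t[130:280,160:280,::-1],None,fx=3,fy=3)
im=np.zeros((450,a.shape[1]+360,3),np.uint8);im[:a.shape[0],:a.shape[1]]=a;im[:,a.shape[1]:]=b
cv2.imwrite('pics/f.png',im)
E
```

```text
time_s: 17.0
position: [0.5188, 0.1456, 0.1397]
tool_rot: [[-0.995, 0.099, 0.001], [0.099, 0.995, -0.0], [-0.001, 0.0, -1.0]]
ft_force: [0.1, 0.3, -0.1]
grip_width: 0.035
gripper_force: 0.0
time_s: 17.67
position: [0.3947, 0.158, 0.2096]
tool_rot: [[-0.995, 0.097, -0.002], [0.097, 0.995, 0.0], [0.002, -0.0, -1.0]]
ft_force: [0.0, 0.8, -0.5]
grip_width: 0.0401
gripper_force: 0.0
time_s: 18.33
position: [0.34, 0.1634, 0.2092]
tool_rot: [[-0.995, 0.099, -0.0], [0.099, 0.995, -0.0], [0.0, -0.0, -1.0]]
ft_force: [0.1, -0.3, 0.4]
grip_width: 0.0403
gripper_force: 0.0
```

View pics/f.png

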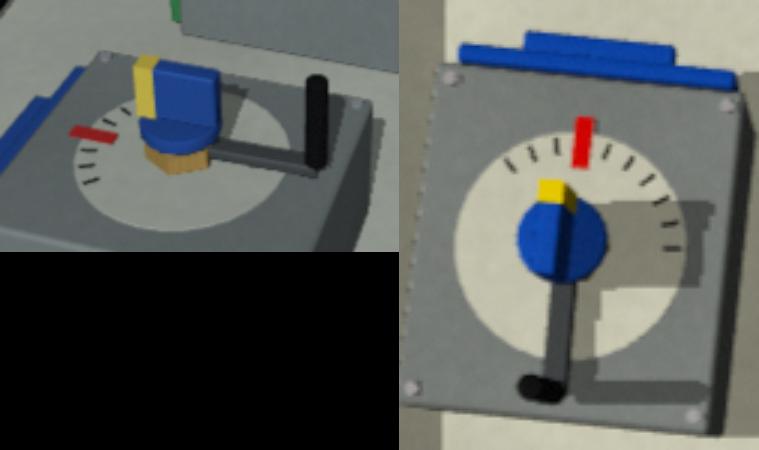

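The lever is back opposite the mark, and the bar appears to point at it. A numeric check of the yellow end follows.

```bash
python3 - <<'E'
from h import *
import cv2
t=optics.get_image('top');H=cv2.cvtColor(t['color'],cv2.COLOR_RGB2HSV)[130:280,160:280].astype(int)
m=(abs(H[...,0]-25)<6)&(H[...,1]>150)&(H[...,2]>100);m[100:]=0
y,x=np.nonzero(m);print('yellow',len(x),x.mean()+160,y.mean()+130,x.min()+160,x.max()+160,y.min()+130,y.max()+130)
A=np.array([.605,.1362])
for k in (-1,-.9,-.8,-.3,-.2,-.1,0,.1,.2):
    a=np.radians(-6)+k;e=np.array([np.cos(a),np.sin(a)]);n=np.array([-e[1],e[0]])
    q=[proj(t,[*(A+e*l+n*w),z]) for l in (.017,.025) for w in (-.0065,.0065) for z in (.13,.166)]
    h=cv2.convexHull(np.float32(q));M=cv2.moments(h);print(k,M['m10']/M['m00'],M['m01']/M['m00'])
E
```

```text
yellow 63 210.63492063492063 193.23809523809524 206 215 190 197
-1 222.67062114897746 201.3475168377012
-0.9 222.01678989400688 200.242435021748
-0.8 221.2527713815989 199.20807585419522
-0.3 216.15252256530044 195.4005004619584
-0.2 214.9275242612824 194.979240640534
-0.1 213.6639173280148 194.6804321947185
0 212.37421447250486 194.50715994093918
0.1 211.0712031350458 194.46126113321267
0.2 209.7678007448193 194.5432745867714
```

```bash
python3 -c "
from rig import env
print(env.close_job())"
```

```text
the job is handed in; nothing more can be done
None
```

I handed the job in after about 19 s. The blue bin's nut was loosened, the knob was turned until its yellow end was on the red mark (about 0.1 rad or better by image), and the nut was tightened again with the hand clear. The judge returned no verdict.

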